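# Turn the bobbin box to red and lock it

### The arm

A 6-joint arm with a two-finger parallel gripper is mounted at the origin on the work surface. World frame = base frame: x ahead of the robot, y to its left, z up, the work surface at z = 0. Lengths are in m, angles in rad, forces in N, time in s.
With the tool pointing down it reaches from about 0.375 to 0.9 m from the base axis. Payload 3.1 kg.
Tool frame: the origin (TCP) lies midway between the tips of the shut fingers; the grasp point (between the pads) lies 19 mm behind it (manip.grasp_offset is the distance from the TCP to the grasp point, in m); z points along the fingers, y is the line along which they close (so a half turn about z gives the same grasp; the last joint's range is limited). The gripper opens to 85 mm and grips with 20 to 120 N. Pads are 22 mm wide; open, the fingers measure 114 mm over their backs; the gripper's body (76 mm by 85 mm) begins 54 mm behind the grasp point. The pads swing forward as they close: fully open they stand 13 mm farther back than shut.
Start: joints at [1.028, 0.527, 1.433, -0, 1.181, -0.178], TCP at [0.223, 0.584, 0.231] pointing down, gripper open.
Joint ranges: [-3.08, 3.08], [-0.75, 2.2], [0.22, 2.44], [-1.43, 4.57], [0, 2.65], [-2.85, 2.85]. Speed limits (rad/s): [2.79, 2.79, 3.14, 3.14, 3.14, 3.14].

### API

Orientations are given as a unit quaternion [x, y, z, w].
In Python, from station import sensors, cams, order, manip gives the robot as it stands.
- The arm moves only by the tool move_arm, never from a script. Its argument "targets" is a list of rows, each an object of numbers: "dx", "dy", "dz": the shift along the world's x, y, z normalised to -1 to 1, where 1 is 25 mm; "rx", "ry", "rz": the turn, a rotation vector about the world's x, y, z normalised to -1 to 1, where 1 is 30 degrees. A call has exactly 10 rows; each row shifts and turns the commanded pose from where the row before left it; what a row does not reach is not made up. A row lasts 1/8 s, in which the tool goes at most 62.5 mm and 10.7 degrees, less where a joint would pass 70% of its speed; a pose out of reach is approached as far as the arm can. A call with a number of a shift or a turn outside -1 to 1 is refused whole. A call with a gripper value outside its range is refused whole. "claw" is the opening in per cent of the stroke, from 0 (shut) to 100 (fully open), set as the call begins (left out, the last holds). The fingers move at their own pace and stop on an object; "newtons" is the grip in N (left out, the last holds). Time passes only in rows, so rows that do not move let the fingers close, or fill a call up. It gives the time, the measured TCP pose, the force, the opening and the grip force at its end, in the units of the state.
- sensors.sense(): the state, without advancing time (a new reading comes with each control period).
- cams.snapshot(name): name is "scene" or "top" or "wrist"; returns the picture (480x640x3 uint8, red, green, blue); there is no depth.
- cams.camera_model(name): a dict with "fx", "fy", "cx", "cy" (pixels), "extrinsics" (4x4, takes a point from world to camera coordinates). Camera axes: x right, y down, z forward; pixel columns grow to the right and rows downward; lengths in m; the calibration is good to about 2 mm. A picture is of the moment at which its call begins: read the wrist's pose just before it. camera_model takes no time and is no camera call; for the wrist camera it gives the pose at the moment of the call.
- order.sign_off(): hands the job in; it is judged then, once.
The state is a dict: "t": time; "q": joint angles; "qd": joint speeds; "tau": joint torques, N m; "tcp_pos": TCP position; "tool_rot": TCP orientation; "force": force on the tool from outside, world axes, zero at the start; "ft_torque": the same for the moment, N m; "finger_gap": opening from 0.0 (shut) to 1.0 (fully open); "gripper_force": force on a finger pad.
Only numpy, scipy, OpenCV 4.12 (cv2) and the standard library are available. Lean on these libraries where they do the work, as an engineer would, in place of code of your own. Each camera call takes 0.05 s, during which the arm holds its last target. There are 200 camera calls.

### The job

Push the black tab to turn the clear lid of the round bobbin box until its white-framed opening stands squarely over the red bobbin, with the whole bobbin free inside the frame. Then press the blue lock pin in the middle of the lid fully down, with the lid staying as it is; do not press the pin before the opening is in place. Only push with the fingers and go gently: do not grip the tab, do not touch the bobbins, and leave the cone, jar and hoop where they are.

Things in the scene. Friction and masses are not known exactly. Their poses are not given: they have to be found in the camera images.
- box: Round grey plastic box, 156 mm in diameter, fixed to the table; origin at the centre of its underside, on the lid's turning axis (vertical). Six equal compartments round the axis hold five bobbins of different colours; the sixth, in the direction of the box's own -x axis, is empty. The lid on it lies with its top 38 mm above the table.
- lid (a joint): Angle of the clear lid (152 mm in diameter) about the vertical axis of the box, counter-clockwise from above, in rad; 0 = opening over the empty compartment (box -x side). It turns freely either way from -3.6 to 3.6, with friction (about 0.12 N m: 1.5 N at the tab), no clicks, and stays where it is left. The compartments' centres are 60 degrees apart.
- opening (a point): Centre of the opening in the lid, at the lid's top surface (38 mm above the table), 46 mm from the box's axis. The opening is a white-framed sector 54 degrees wide, from 26 to 69 mm from the axis, in line with the tab.
- tab (a point): Black tab standing on the lid's rim just outside the opening, moving with the lid: a fin 28 mm long radially, 10 mm thick in the direction of turning, 30 mm tall; this point is the centre of its underside, 84 mm from the box's axis and 38 mm above the table (its top is 68 mm above the table). The axis, the opening's centre and the tab lie on one line.
- lock (a joint): Travel of the blue lock pin in m: 0 = up, 0.008 = fully down. It moves straight down with about 2.5 N and stays where it is pushed.
- lock_top (a point): Centre of the top face of the blue lock pin (24 mm in diameter), on the box's axis in the middle of the lid; 64 mm above the table when up, 56 mm when fully down. The white collar round it (42 mm in diameter) has its top 44 mm above the table.
- bobbin_red: A red bobbin, 26 mm in diameter, 26 mm tall, upright and fixed in one of the compartments, its axis 46 mm from the box's axis; origin at the centre of its underside (4 mm above the table). The bobbins' places differ from run to run.
- bobbin_blue: A blue bobbin, 26 mm in diameter, 26 mm tall, upright and fixed in one of the compartments, its axis 46 mm from the box's axis; origin at the centre of its underside (4 mm above the table). The bobbins' places differ from run to run.
- bobbin_green: A green bobbin, 26 mm in diameter, 26 mm tall, upright and fixed in one of the compartments, its axis 46 mm from the box's axis; origin at the centre of its underside (4 mm above the table). The bobbins' places differ from run to run.
- bobbin_yellow: A yellow bobbin, 26 mm in diameter, 26 mm tall, upright and fixed in one of the compartments, its axis 46 mm from the box's axis; origin at the centre of its underside (4 mm above the table). The bobbins' places differ from run to run.
- bobbin_white: A white bobbin, 26 mm in diameter, 26 mm tall, upright and fixed in one of the compartments, its axis 46 mm from the box's axis; origin at the centre of its underside (4 mm above the table). The bobbins' places differ from run to run.
- cone: Bystander: loose cone of dark pink thread standing upright, 64 mm wide at the foot, 96 mm tall; origin at the centre of its underside.
- jar: Bystander: loose glass jar with a brass lid, 56 mm in diameter, 60 mm tall; origin at the centre of its underside.
- hoop: Bystander: loose wooden embroidery hoop lying flat, 124 mm outside diameter, 10 mm high; origin at its centre on the table.
Mind the look-alikes: they are no part of the job. Several things have the shape of the box; the one meant has the colours described above.

How it is judged:
On the way, in this order (a step that is already met when the one before it is completed fails the run):
1. the fingers push the tab (contact force between the fingers and tab above 0.3 N), for 0.05 s.
2. the opening rests over the red bobbin (centres within 9 mm) while the pin is still up (horizontal distance between opening and bobbin_red below 0.009 m and velocity of joint lid between -0.1 and 0.1 rad/s and value of joint lock below 0.002 m), for 0.2 s.
3. the pin is pressed down (value of joint lock above 0.0065 m), for 0.1 s.
At the end, for the whole second after the job is handed in: The centre of the opening is within 9 mm (horizontally) of the red bobbin's axis, the lid is at rest, and the blue pin is down by at least 6.5 mm of its 8 mm (horizontal distance between opening and bobbin_red below 0.009 m and value of joint lock above 0.0065 m and velocity of joint lid between -0.05 and 0.05 rad/s); the robot touches nothing.
It fails at once if the pin is pressed while the opening is not over the red bobbin (value of joint lock above 0.003 m and horizontal distance between opening and bobbin_red above 0.012 m).
It fails at once if the tab is gripped or pushed harder than 18 N (contact force between the fingers and tab above 18 N).
It fails at once if a bobbin is touched (contact force between the fingers and bobbin_red above 0.5 N or contact force between the fingers and bobbin_blue above 0.5 N or contact force between the fingers and bobbin_green above 0.5 N or contact force between the fingers and bobbin_yellow above 0.5 N or contact force between the fingers and bobbin_white above 0.5 N).
It fails at once if the cone, jar or hoop is moved more than 15 mm or tipped (distance of any of cone, jar, hoop from where it was at the start of the episode above 0.015 m or angle between any of cone, jar, hoop's own z axis and vertical above 0.3 rad).
It also fails if it takes over 58 s, if anything falls off the work surface, if the arm or the gripper's body presses on something with over 40 N, if the wrist force passes 120 N, or if a joint passes its speed limit or range.

## Working session

There is one attempt and no reset: what is moved stays moved. The work goes in short steps, Python scripts to look and compute and a tool call to move; the robot and the scene stay as the last step left them, time stands still between calls to the robot, and variables do not carry over. Pictures are saved under pics/ and viewed, at most 10 in all, crops included, and the job is handed in when it is done.

Besides the shell and the picture viewer there is one more tool, called after "Emit:" in YAML: its name, and indented under it one key for each argument. move_arm: Moves the arm, as the interface text tells. Scaled input: -1 to 1 covers 25 mm each way for a shift and 30 degrees each way for a turn. Its arguments: {"type":"object","properties":{"targets":{"type":"array"},"claw":{"type":"number"},"newtons":{"type":"number"}},"required":["targets"]}

```bash
mkdir -p pics
cat > h.py <<'E'
import numpy as np, cv2
from station import sensors, cams, order, manip
def snap(n,f,crop=None,k=1):
    im=cams.snapshot(n)[:,:,::-1]
    if crop: a,b,c,d=crop; im=im[b:d,a:c]
    cv2.imwrite('pics/'+f,cv2.resize(im,None,fx=k,fy=k,interpolation=cv2.INTER_CUBIC))
def ray(n,u,v,z,m=None):
    m=m or cams.camera_model(n); E=np.array(m['extrinsics']); R,t=E[:3,:3],E[:3,3]
    d=R.T@np.array([(u-m['cx'])/m['fx'],(v-m['cy'])/m['fy'],1]); c=-R.T@t
    return c+d*(z-c[2])/d[2]
def pix(n,p):
    m=cams.camera_model(n); E=np.array(m['extrinsics']); q=E[:3,:3]@p+E[:3,3]
    return m['fx']*q[0]/q[2]+m['cx'],m['fy']*q[1]/q[2]+m['cy']
E
python3 -c "
from h import *
snap('top','top1.png');snap('scene','sc1.png')
s=sensors.sense();print(s['t'],s['tcp_pos'],s['tool_rot'],s['force'])
for n in('top','scene'):
  E=np.array(cams.camera_model(n)['extrinsics']);print(n,-E[:3,:3].T@E[:3,3])"
```

```text
0.1 [0.22260983 0.58331036 0.23041445] [ 1.81397200e-01  9.83409408e-01 -9.33740369e-04 -3.46355251e-04] [-0.47088618 -0.11697663  0.56549218]
top [ 0.40560912 -0.04033408  1.13775246]
scene [ 1.26119414 -0.45929962  0.6661925 ]
```

View pics/top1.png

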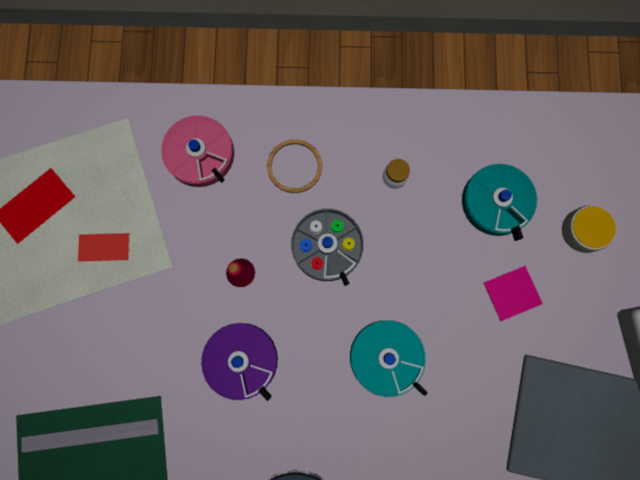

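View pics/sc1.png

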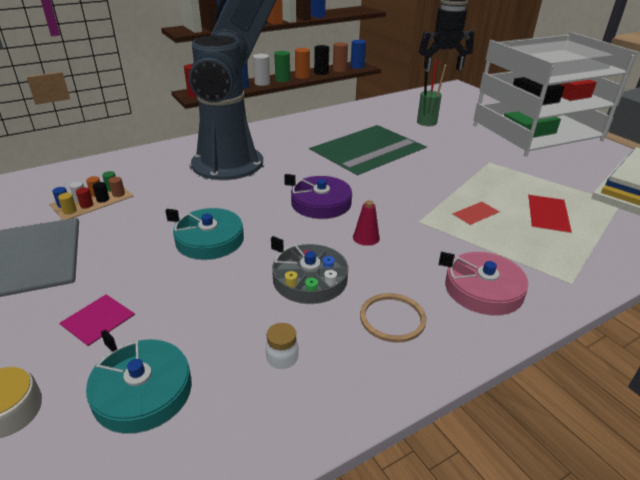

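Candidates for the box in the top view: pink (197,150), teal (500,200), purple (240,361), teal (388,358) and grey with five bobbins (327,244). The description fits the grey one. The cone is at (240,272), the jar at (397,172) and the hoop at (294,166). Next I'll check the grey box in a close crop.

```bash
python3 -c "
from h import *
snap('top','top2.png',(280,195,380,295),6)
for n,u,v,z in[('pin',327.5,242.5,.064),('red',317,263.5,.03),('tabtop',345,279,.068),('cone',240,272,.04),('jar',397,175,.03),('yel',349,244,.03)]: print(n,ray('top',u,v,z).round(4))"
```

```text
pin [ 0.5714 -0.0569  0.064 ]
red [ 0.531  -0.0358  0.03  ]
tabtop [ 0.496  -0.0939  0.068 ]
cone [0.5088 0.1255 0.04  ]
jar [ 0.7291 -0.2069  0.03  ]
yel [ 0.5743 -0.1035  0.03  ]
```

View pics/top2.png

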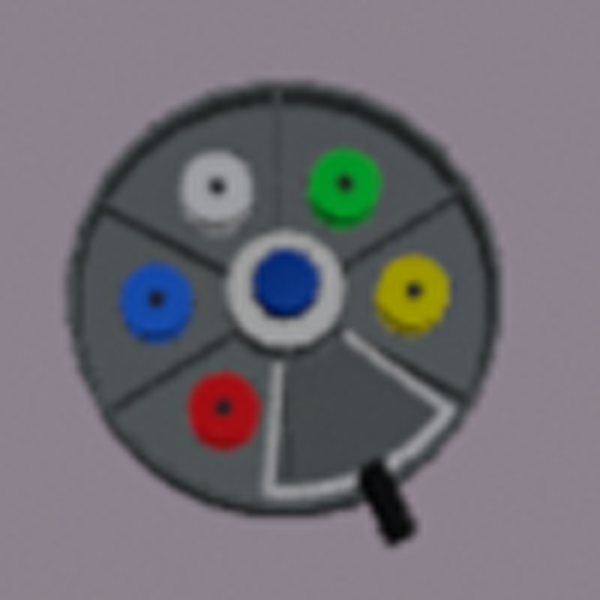

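The grey box is confirmed. In the crop, red is at (223,407), the pin at (286,283) and the tab at about (385,505). The opening is over the empty compartment, and the lid has to turn about 60° clockwise.

```bash
python3 -c "
from h import *
f=lambda u,v,z: ray('top',280+(u+.5)/6-.5,195+(v+.5)/6-.5,z)
B={k:f(*p,.03)[:2] for k,p in dict(red=(223,407),blue=(156,298),green=(345,184),yel=(414,290),white=(217,186)).items()}
c=((B['red']+B['green'])/2+(B['blue']+B['yel'])/2)/2
print('c',c.round(4), f(286,283,.064))
for k,b in B.items(): d=b-c;print(k,b.round(4),np.hypot(*d).round(4),np.degrees(np.arctan2(d[1],d[0])).round(1))
for p in[(374,470,.068),(400,535,.068),(268,491,.038),(452,406,.038)]:
  d=f(*p)[:2]-c;print(p,f(*p).round(4),np.hypot(*d).round(4),np.degrees(np.arctan2(d[1],d[0])).round(1))
"
```

```text
c [ 0.5741 -0.0564] [ 0.57298279 -0.05632501  0.064     ]
red [ 0.5333 -0.0353] 0.046 152.6
blue [ 0.5719 -0.0106] 0.0459 92.7
green [ 0.6146 -0.0774] 0.0456 -27.3
yel [ 0.5767 -0.1026] 0.0462 -86.9
white [ 0.613  -0.0315] 0.0462 32.7
(374, 470, 0.068) [ 0.5083 -0.0874  0.068 ] 0.0727 -154.8
(400, 535, 0.068) [ 0.4863 -0.0966  0.068 ] 0.0966 -155.4
(268, 491, 0.038) [ 0.5031 -0.0517  0.038 ] 0.0712 176.2
(452, 406, 0.038) [ 0.5344 -0.1159  0.038 ] 0.0716 -123.8
```

Emit:
move_arm:
  claw: 0
  targets:
    - {"dx": 0.5, "dy": -0.9, "rz": -0.05}
    - {"dx": 0.5, "dy": -0.9, "rz": -0.05}
    - {"dx": 0.5, "dy": -0.9, "rz": -0.05}
    - {"dx": 0.5, "dy": -0.9, "rz": -0.05}
    - {"dx": 0.5, "dy": -0.9, "rz": -0.05}
    - {"dx": 0.5, "dy": -0.9, "rz": -0.05}
    - {"dx": 0.5, "dy": -0.9, "rz": -0.05}
    - {"dx": 0.5, "dy": -0.9, "rz": -0.05}
    - {"dx": 0.5, "dy": -0.9, "rz": -0.05}
    - {"dx": 0.5, "dy": -0.9, "rz": -0.05}

```text
schema error: expected keys dx, dy, dz, rx, ry, rz
```

Emit:
move_arm:
  targets:
    - {"dx": 0.5, "dy": -0.95, "rz": -0.05}
    - {"dx": 0.5, "dy": -0.95, "rz": -0.05}
    - {"dx": 0.5, "dy": -0.95, "rz": -0.05}
    - {"dx": 0.5, "dy": -0.95, "rz": -0.05}
    - {"dx": 0.5, "dy": -0.95, "rz": -0.05}
    - {"dx": 0.5, "dy": -0.95, "rz": -0.05}
    - {"dx": 0.5, "dy": -0.95, "rz": -0.05}
    - {"dx": 0.5, "dy": -0.95, "rz": -0.05}
    - {"dx": 0.5, "dy": -0.95, "rz": -0.05}
    - {"dx": 0.5, "dy": -0.95, "rz": -0.05}

```text
schema error: expected keys dx, dy, dz, rx, ry, rz
```

All six keys are required in each row.

Emit:
move_arm:
  claw: 0
  targets:
    - {"dx": 0.5, "dy": -0.9, "dz": 0, "rx": 0, "ry": 0, "rz": -0.05}
    - {"dx": 0.5, "dy": -0.9, "dz": 0, "rx": 0, "ry": 0, "rz": -0.05}
    - {"dx": 0.5, "dy": -0.9, "dz": 0, "rx": 0, "ry": 0, "rz": -0.05}
    - {"dx": 0.5, "dy": -0.9, "dz": 0, "rx": 0, "ry": 0, "rz": -0.05}
    - {"dx": 0.5, "dy": -0.9, "dz": 0, "rx": 0, "ry": 0, "rz": -0.05}
    - {"dx": 0.5, "dy": -0.9, "dz": 0, "rx": 0, "ry": 0, "rz": -0.05}
    - {"dx": 0.5, "dy": -0.9, "dz": 0, "rx": 0, "ry": 0, "rz": -0.05}
    - {"dx": 0.5, "dy": -0.9, "dz": 0, "rx": 0, "ry": 0, "rz": -0.05}
    - {"dx": 0.5, "dy": -0.9, "dz": 0, "rx": 0, "ry": 0, "rz": -0.05}
    - {"dx": 0.5, "dy": -0.9, "dz": 0, "rx": 0, "ry": 0, "rz": -0.05}

```text
t: 1.4
tcp_pos: [0.3481, 0.358, 0.2311]
tool_rot: [0.309, 0.951, -0.0, -0.0]
force: [0.4, -0.4, 0.1]
finger_gap: -0.002
gripper_force: 0.0
```

Emit:
move_arm:
  targets:
    - {"dx": 0.5, "dy": -0.95, "dz": 0, "rx": 0, "ry": 0, "rz": -0.05}
    - {"dx": 0.5, "dy": -0.95, "dz": 0, "rx": 0, "ry": 0, "rz": -0.05}
    - {"dx": 0.5, "dy": -0.95, "dz": 0, "rx": 0, "ry": 0, "rz": -0.05}
    - {"dx": 0.5, "dy": -0.95, "dz": 0, "rx": 0, "ry": 0, "rz": -0.05}
    - {"dx": 0.5, "dy": -0.95, "dz": 0, "rx": 0, "ry": 0, "rz": -0.05}
    - {"dx": 0.5, "dy": -0.95, "dz": 0, "rx": 0, "ry": 0, "rz": -0.05}
    - {"dx": 0.5, "dy": -0.95, "dz": 0, "rx": 0, "ry": 0, "rz": -0.05}
    - {"dx": 0.5, "dy": -0.95, "dz": 0, "rx": 0, "ry": 0, "rz": -0.05}
    - {"dx": 0.5, "dy": -0.95, "dz": 0, "rx": 0, "ry": 0, "rz": -0.05}
    - {"dx": 0.5, "dy": -0.95, "dz": 0, "rx": 0, "ry": 0, "rz": -0.05}

```text
t: 2.65
tcp_pos: [0.4731, 0.1205, 0.2311]
tool_rot: [0.43, 0.903, -0.0, -0.0]
force: [0.4, -0.7, 0.2]
finger_gap: -0.001
gripper_force: 0.0
```

Emit:
move_arm:
  targets:
    - {"dx": 0.145, "dy": -0.966, "dz": 0, "rx": 0, "ry": 0, "rz": -0.047}
    - {"dx": 0.145, "dy": -0.966, "dz": 0, "rx": 0, "ry": 0, "rz": -0.047}
    - {"dx": 0.145, "dy": -0.966, "dz": 0, "rx": 0, "ry": 0, "rz": -0.047}
    - {"dx": 0.145, "dy": -0.966, "dz": 0, "rx": 0, "ry": 0, "rz": -0.047}
    - {"dx": 0.145, "dy": -0.966, "dz": 0, "rx": 0, "ry": 0, "rz": -0.047}
    - {"dx": 0.145, "dy": -0.966, "dz": 0, "rx": 0, "ry": 0, "rz": -0.047}
    - {"dx": 0.145, "dy": -0.966, "dz": 0, "rx": 0, "ry": 0, "rz": -0.047}
    - {"dx": 0.145, "dy": -0.966, "dz": 0, "rx": 0, "ry": 0, "rz": -0.047}
    - {"dx": 0.145, "dy": -0.966, "dz": 0, "rx": 0, "ry": 0, "rz": -0.047}
    - {"dx": 0.145, "dy": -0.966, "dz": 0, "rx": 0, "ry": 0, "rz": -0.047}

```text
t: 3.9
tcp_pos: [0.5091, -0.1209, 0.2311]
tool_rot: [0.538, 0.843, 0.0, -0.0]
force: [-0.1, 1.2, 0.4]
finger_gap: 0.003
gripper_force: 0.0
```

Emit:
move_arm:
  targets:
    - {"dx": 0, "dy": 0, "dz": -0.95, "rx": 0, "ry": 0, "rz": 0}
    - {"dx": 0, "dy": 0, "dz": -0.95, "rx": 0, "ry": 0, "rz": 0}
    - {"dx": 0, "dy": 0, "dz": -0.95, "rx": 0, "ry": 0, "rz": 0}
    - {"dx": 0, "dy": 0, "dz": -0.95, "rx": 0, "ry": 0, "rz": 0}
    - {"dx": 0, "dy": 0, "dz": -0.95, "rx": 0, "ry": 0, "rz": 0}
    - {"dx": 0, "dy": 0, "dz": -0.9, "rx": 0, "ry": 0, "rz": 0}
    - {"dx": 0, "dy": 0, "dz": -0.7, "rx": 0, "ry": 0, "rz": 0}
    - {"dx": 0, "dy": 0, "dz": -0.5, "rx": 0, "ry": 0, "rz": 0}
    - {"dx": 0, "dy": 0, "dz": -0.4, "rx": 0, "ry": 0, "rz": 0}
    - {"dx": 0, "dy": 0, "dz": 0, "rx": 0, "ry": 0, "rz": 0}

```text
t: 5.15
tcp_pos: [0.5089, -0.12, 0.0495]
tool_rot: [0.537, 0.843, -0.0, -0.001]
force: [-0.2, -0.1, -0.3]
finger_gap: -0.003
gripper_force: 0.0
```

```bash
python3 -c "
from h import *
snap('scene','sc2.png',(220,180,400,315),4)"
```

```text
(no output)
```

View pics/sc2.png

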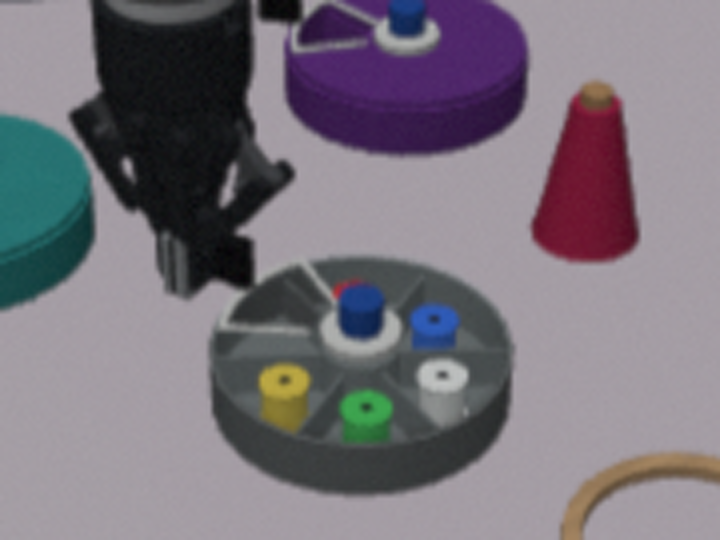

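The fingers are beside the tab at crop (185,285), clear of the lid and with the tab behind them. Now I'll work out the arc.

```bash
python3 -c "
import numpy as np
c=np.array([.5735,-.0564]);a=np.radians(np.arange(225,164,-3));r=np.r_[.0913,.0905,.0895,np.full(18,.0877)]
p=c+r[:,None]*np.c_[np.cos(a),np.sin(a)];p[0]=[.5089,-.1205]
print((np.diff(p,axis=0)/.025).round(3).tolist())"
```

```text
[[-0.106, 0.142], [-0.092, 0.169], [-0.056, 0.191], [-0.104, 0.151], [-0.096, 0.157], [-0.088, 0.161], [-0.079, 0.166], [-0.07, 0.17], [-0.061, 0.173], [-0.052, 0.176], [-0.043, 0.179], [-0.033, 0.181], [-0.024, 0.182], [-0.014, 0.183], [-0.005, 0.184], [0.005, 0.184], [0.014, 0.183], [0.024, 0.182], [0.033, 0.181], [0.043, 0.179]]
```

Emit:
move_arm:
  targets:
    - {"dx": -0.106, "dy": 0.142, "dz": 0, "rx": 0, "ry": 0, "rz": 0}
    - {"dx": -0.092, "dy": 0.169, "dz": 0, "rx": 0, "ry": 0, "rz": 0}
    - {"dx": -0.056, "dy": 0.191, "dz": 0, "rx": 0, "ry": 0, "rz": 0}
    - {"dx": -0.104, "dy": 0.151, "dz": 0, "rx": 0, "ry": 0, "rz": -0.1}
    - {"dx": -0.096, "dy": 0.157, "dz": 0, "rx": 0, "ry": 0, "rz": -0.1}
    - {"dx": -0.088, "dy": 0.161, "dz": 0, "rx": 0, "ry": 0, "rz": -0.1}
    - {"dx": -0.079, "dy": 0.166, "dz": 0, "rx": 0, "ry": 0, "rz": -0.1}
    - {"dx": -0.07, "dy": 0.17, "dz": 0, "rx": 0, "ry": 0, "rz": -0.1}
    - {"dx": -0.061, "dy": 0.173, "dz": 0, "rx": 0, "ry": 0, "rz": -0.1}
    - {"dx": -0.052, "dy": 0.176, "dz": 0, "rx": 0, "ry": 0, "rz": -0.1}

```text
t: 6.45
tcp_pos: [0.4892, -0.0787, 0.0504]
tool_rot: [0.682, 0.731, -0.0, 0.001]
force: [-1.4, -0.9, 0.2]
finger_gap: -0.003
gripper_force: 0.7
```

Emit:
move_arm:
  targets:
    - {"dx": -0.043, "dy": 0.179, "dz": 0, "rx": 0, "ry": 0, "rz": -0.1}
    - {"dx": -0.033, "dy": 0.181, "dz": 0, "rx": 0, "ry": 0, "rz": -0.1}
    - {"dx": -0.024, "dy": 0.182, "dz": 0, "rx": 0, "ry": 0, "rz": -0.1}
    - {"dx": -0.014, "dy": 0.183, "dz": 0, "rx": 0, "ry": 0, "rz": -0.1}
    - {"dx": -0.005, "dy": 0.184, "dz": 0, "rx": 0, "ry": 0, "rz": -0.1}
    - {"dx": 0.005, "dy": 0.184, "dz": 0, "rx": 0, "ry": 0, "rz": -0.1}
    - {"dx": 0.014, "dy": 0.183, "dz": 0, "rx": 0, "ry": 0, "rz": -0.1}
    - {"dx": 0.024, "dy": 0.182, "dz": 0, "rx": 0, "ry": 0, "rz": -0.1}
    - {"dx": 0.033, "dy": 0.181, "dz": 0, "rx": 0, "ry": 0, "rz": -0.1}
    - {"dx": 0, "dy": 0, "dz": 0, "rx": 0, "ry": 0, "rz": 0}

```text
t: 7.7
tcp_pos: [0.488, -0.0374, 0.0503]
tool_rot: [0.834, 0.552, 0.0, 0.0]
force: [-0.9, -0.1, 0.1]
finger_gap: -0.001
gripper_force: 0.0
```

```bash
python3 -c "
from h import *
snap('top','top3.png',(280,195,380,295),6)"
```

```text
(no output)
```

View pics/top3.png

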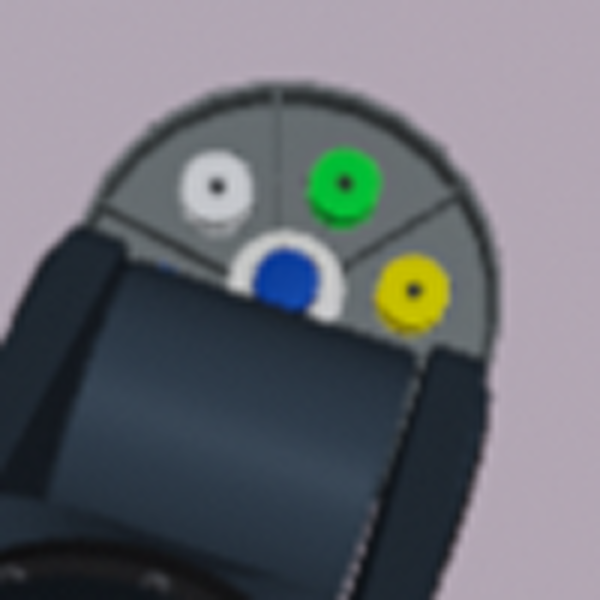

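The arm hides the opening, so I'll back off and look from above with the wrist camera.

Emit:
move_arm:
  targets:
    - {"dx": 0, "dy": -0.4, "dz": 0, "rx": 0, "ry": 0, "rz": 0}
    - {"dx": 0, "dy": -0.4, "dz": 0, "rx": 0, "ry": 0, "rz": 0}
    - {"dx": 0, "dy": 0, "dz": 0.9, "rx": 0, "ry": 0, "rz": 0}
    - {"dx": 0, "dy": 0, "dz": 0.9, "rx": 0, "ry": 0, "rz": 0}
    - {"dx": 0, "dy": 0, "dz": 0.9, "rx": 0, "ry": 0, "rz": 0}
    - {"dx": 0, "dy": 0, "dz": 0.9, "rx": 0, "ry": 0, "rz": 0}
    - {"dx": 0, "dy": 0, "dz": 0.9, "rx": 0, "ry": 0, "rz": 0}
    - {"dx": 0, "dy": 0, "dz": 0.9, "rx": 0, "ry": 0, "rz": 0}
    - {"dx": 0, "dy": 0, "dz": 0.5, "rx": 0, "ry": 0, "rz": 0}
    - {"dx": 0, "dy": 0, "dz": 0, "rx": 0, "ry": 0, "rz": 0}

```text
t: 9.0
tcp_pos: [0.4884, -0.0584, 0.1982]
tool_rot: [0.834, 0.552, 0.001, 0.001]
force: [-1.3, -0.9, -0.8]
finger_gap: 0.001
gripper_force: 0.0
```

```bash
python3 -c "
from h import *
import json
m=cams.camera_model('wrist'); snap('wrist','w1.png')
json.dump({k:np.array(v).tolist() for k,v in m.items()},open('w1.json','w'))"
```

```text
(no output)
```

View pics/w1.png

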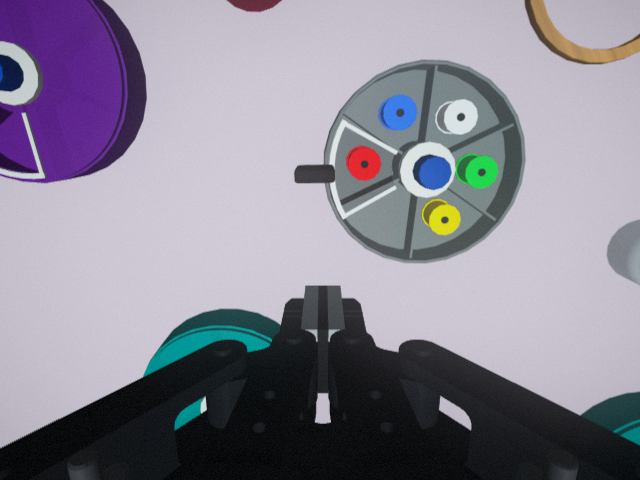

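The wrist view shows red at (364,163) inside the white frame, whose corners are at (343,122) and (344,217). The tab's top face spans about (295,173) to (334,173).

```bash
python3 -c "
from h import *
import json
m=json.load(open('w1.json'));f=lambda u,v,z:ray('',u,v,z,m)[:2]
g=lambda p,z:f(*p,z)
R,G,B,Y=[g(p,.03) for p in((364,163),(481.5,172),(400,112.5),(445,219.5))]
c=((R+G)/2+(B+Y)/2)/2
print('c',c,(R+G)/2,(B+Y)/2)
for n,p,z in(('red',(364,163),.03),('c1',(343,122),.038),('c2',(344,217),.038),('tab',(314,171),.068),('tab in',(334,171),.068),('pin',(435,172),.064)):
  d=g(p,z)-c;print(n,g(p,z).round(4),np.hypot(*d).round(4),(np.degrees(np.arctan2(d[1],d[0]))%360).round(1))"
```

```text
c [ 0.57547882 -0.05396691] [ 0.57540068 -0.05374755] [ 0.57555696 -0.05418627]
red [ 0.5344 -0.0326] 0.0463 152.5
c1 [0.5306 0.0021] 0.0719 128.7
c2 [ 0.5043 -0.0644] 0.0719 188.3
tab [ 0.4987 -0.0195] 0.0842 155.8
tab in [ 0.5112 -0.0248] 0.0705 155.6
pin [ 0.5755 -0.0533] 0.0006 85.8
```

The opening is about 4° (4 mm) short, so I'll add a small nudge to square it.

Emit:
move_arm:
  targets:
    - {"dx": 0, "dy": 0, "dz": -0.9, "rx": 0, "ry": 0, "rz": -0.1}
    - {"dx": 0, "dy": 0, "dz": -0.9, "rx": 0, "ry": 0, "rz": -0.05}
    - {"dx": 0, "dy": 0, "dz": -0.9, "rx": 0, "ry": 0, "rz": 0}
    - {"dx": 0, "dy": 0, "dz": -0.9, "rx": 0, "ry": 0, "rz": 0}
    - {"dx": 0, "dy": 0, "dz": -0.9, "rx": 0, "ry": 0, "rz": 0}
    - {"dx": 0, "dy": 0, "dz": -0.9, "rx": 0, "ry": 0, "rz": 0}
    - {"dx": 0, "dy": 0, "dz": -0.5, "rx": 0, "ry": 0, "rz": 0}
    - {"dx": 0, "dy": 0.2, "dz": 0, "rx": 0, "ry": 0, "rz": 0}
    - {"dx": 0, "dy": 0.2, "dz": 0, "rx": 0, "ry": 0, "rz": 0}
    - {"dx": 0, "dy": 0.2, "dz": 0, "rx": 0, "ry": 0, "rz": 0}

```text
t: 10.3
tcp_pos: [0.4885, -0.0424, 0.0508]
tool_rot: [0.855, 0.519, 0.0, 0.001]
force: [-0.2, -0.1, -0.0]
finger_gap: -0.003
gripper_force: 0.0
```

Emit:
move_arm:
  targets:
    - {"dx": 0.01, "dy": 0.15, "dz": 0, "rx": 0, "ry": 0, "rz": 0}
    - {"dx": 0.015, "dy": 0.15, "dz": 0, "rx": 0, "ry": 0, "rz": 0}
    - {"dx": 0.015, "dy": 0.15, "dz": 0, "rx": 0, "ry": 0, "rz": 0}
    - {"dx": 0, "dy": 0.03, "dz": 0, "rx": 0, "ry": 0, "rz": 0}
    - {"dx": 0, "dy": 0, "dz": 0, "rx": 0, "ry": 0, "rz": 0}
    - {"dx": 0, "dy": -0.4, "dz": 0, "rx": 0, "ry": 0, "rz": 0}
    - {"dx": 0, "dy": -0.4, "dz": 0, "rx": 0, "ry": 0, "rz": 0}
    - {"dx": 0, "dy": 0, "dz": 0.9, "rx": 0, "ry": 0, "rz": 0}
    - {"dx": 0, "dy": 0, "dz": 0.9, "rx": 0, "ry": 0, "rz": 0}
    - {"dx": 0, "dy": 0, "dz": 0.9, "rx": 0, "ry": 0, "rz": 0}

```text
t: 11.55
tcp_pos: [0.4888, -0.0516, 0.1181]
tool_rot: [0.855, 0.518, -0.0, -0.0]
force: [0.9, -0.0, -0.1]
finger_gap: 0.001
gripper_force: 0.0
```

Emit:
move_arm:
  targets:
    - {"dx": 0, "dy": 0, "dz": 0.9, "rx": 0, "ry": 0, "rz": 0}
    - {"dx": 0, "dy": 0, "dz": 0.9, "rx": 0, "ry": 0, "rz": 0}
    - {"dx": 0, "dy": 0, "dz": 0.9, "rx": 0, "ry": 0, "rz": 0}
    - {"dx": 0, "dy": 0, "dz": 0.5, "rx": 0, "ry": 0, "rz": 0}
    - {"dx": 0, "dy": 0, "dz": 0, "rx": 0, "ry": 0, "rz": 0}
    - {"dx": 0, "dy": 0, "dz": 0, "rx": 0, "ry": 0, "rz": 0}
    - {"dx": 0, "dy": 0, "dz": 0, "rx": 0, "ry": 0, "rz": 0}
    - {"dx": 0, "dy": 0, "dz": 0, "rx": 0, "ry": 0, "rz": 0}
    - {"dx": 0, "dy": 0, "dz": 0, "rx": 0, "ry": 0, "rz": 0}
    - {"dx": 0, "dy": 0, "dz": 0, "rx": 0, "ry": 0, "rz": 0}

```text
t: 12.8
tcp_pos: [0.489, -0.0507, 0.1974]
tool_rot: [0.855, 0.519, -0.0, -0.0]
force: [-0.0, -0.2, 0.3]
finger_gap: -0.001
gripper_force: 0.0
```

```bash
python3 -c "
from h import *
import json
m=cams.camera_model('wrist'); snap('wrist','w2.png')
json.dump({k:np.array(v).tolist() for k,v in m.items()},open('w2.json','w'))"
```

```text
(no output)
```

View pics/w2.png

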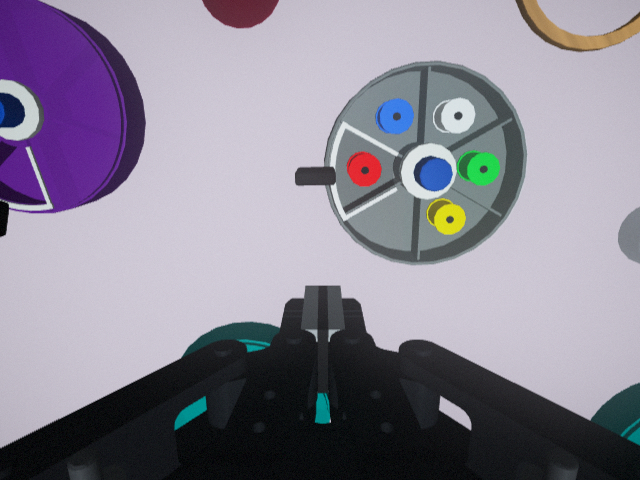

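The opening is now centred on red: red is at (364,170), and the frame corners at (344,124) and (344,219) put the mid-line at about 171. Next I'll move over the pin and press.

Emit:
move_arm:
  targets:
    - {"dx": 0.7, "dy": -0.04, "dz": 0, "rx": 0, "ry": 0, "rz": 0}
    - {"dx": 0.7, "dy": -0.04, "dz": 0, "rx": 0, "ry": 0, "rz": 0}
    - {"dx": 0.7, "dy": -0.04, "dz": 0, "rx": 0, "ry": 0, "rz": 0}
    - {"dx": 0.7, "dy": -0.04, "dz": 0, "rx": 0, "ry": 0, "rz": 0}
    - {"dx": 0.62, "dy": -0.02, "dz": 0, "rx": 0, "ry": 0, "rz": 0}
    - {"dx": 0, "dy": 0, "dz": -0.9, "rx": 0, "ry": 0, "rz": 0}
    - {"dx": 0, "dy": 0, "dz": -0.9, "rx": 0, "ry": 0, "rz": 0}
    - {"dx": 0, "dy": 0, "dz": -0.9, "rx": 0, "ry": 0, "rz": 0}
    - {"dx": 0, "dy": 0, "dz": -0.9, "rx": 0, "ry": 0, "rz": 0}
    - {"dx": 0, "dy": 0, "dz": -0.9, "rx": 0, "ry": 0, "rz": 0}

```text
t: 14.1
tcp_pos: [0.5746, -0.0553, 0.0844]
tool_rot: [0.855, 0.519, 0.0, 0.0]
force: [-0.0, 0.6, 0.6]
finger_gap: -0.003
gripper_force: 0.0
```

Emit:
move_arm:
  targets:
    - {"dx": 0, "dy": 0, "dz": -0.2, "rx": 0, "ry": 0, "rz": 0}
    - {"dx": 0, "dy": 0, "dz": -0.1, "rx": 0, "ry": 0, "rz": 0}
    - {"dx": 0, "dy": 0, "dz": -0.1, "rx": 0, "ry": 0, "rz": 0}
    - {"dx": 0, "dy": 0, "dz": -0.1, "rx": 0, "ry": 0, "rz": 0}
    - {"dx": 0, "dy": 0, "dz": -0.1, "rx": 0, "ry": 0, "rz": 0}
    - {"dx": 0, "dy": 0, "dz": -0.1, "rx": 0, "ry": 0, "rz": 0}
    - {"dx": 0, "dy": 0, "dz": -0.1, "rx": 0, "ry": 0, "rz": 0}
    - {"dx": 0, "dy": 0, "dz": -0.1, "rx": 0, "ry": 0, "rz": 0}
    - {"dx": 0, "dy": 0, "dz": -0.1, "rx": 0, "ry": 0, "rz": 0}
    - {"dx": 0, "dy": 0, "dz": 0, "rx": 0, "ry": 0, "rz": 0}

```text
t: 15.35
tcp_pos: [0.5745, -0.0553, 0.0599]
tool_rot: [0.855, 0.519, -0.0, -0.0]
force: [-0.1, -0.7, -1.0]
finger_gap: 0.004
gripper_force: 0.0
```

Emit:
move_arm:
  targets:
    - {"dx": 0, "dy": 0, "dz": -0.06, "rx": 0, "ry": 0, "rz": 0}
    - {"dx": 0, "dy": 0, "dz": -0.06, "rx": 0, "ry": 0, "rz": 0}
    - {"dx": 0, "dy": 0, "dz": -0.04, "rx": 0, "ry": 0, "rz": 0}
    - {"dx": 0, "dy": 0, "dz": -0.02, "rx": 0, "ry": 0, "rz": 0}
    - {"dx": 0, "dy": 0, "dz": -0.02, "rx": 0, "ry": 0, "rz": 0}
    - {"dx": 0, "dy": 0, "dz": 0, "rx": 0, "ry": 0, "rz": 0}
    - {"dx": 0, "dy": 0, "dz": 0, "rx": 0, "ry": 0, "rz": 0}
    - {"dx": 0, "dy": 0, "dz": 0, "rx": 0, "ry": 0, "rz": 0}
    - {"dx": 0, "dy": 0, "dz": 0, "rx": 0, "ry": 0, "rz": 0}
    - {"dx": 0, "dy": 0, "dz": 0, "rx": 0, "ry": 0, "rz": 0}

```text
t: 16.6
tcp_pos: [0.5746, -0.0553, 0.056]
tool_rot: [0.855, 0.519, 0.0, 0.0]
force: [-0.9, 0.3, 8.5]
finger_gap: -0.004
gripper_force: 4.1
```

The tool has stopped at z = 0.056 with 8.5 N, so the pin is fully down. I'll lift off and check.

Emit:
move_arm:
  targets:
    - {"dx": 0, "dy": 0, "dz": 0.3, "rx": 0, "ry": 0, "rz": 0}
    - {"dx": 0, "dy": 0, "dz": 0.9, "rx": 0, "ry": 0, "rz": 0}
    - {"dx": 0, "dy": 0, "dz": 0.9, "rx": 0, "ry": 0, "rz": 0}
    - {"dx": 0, "dy": 0, "dz": 0.9, "rx": 0, "ry": 0, "rz": 0}
    - {"dx": -0.6, "dy": 0, "dz": 0.9, "rx": 0, "ry": 0, "rz": 0}
    - {"dx": -0.8, "dy": 0, "dz": 0.9, "rx": 0, "ry": 0, "rz": 0}
    - {"dx": -0.8, "dy": 0, "dz": 0.8, "rx": 0, "ry": 0, "rz": 0}
    - {"dx": -0.8, "dy": 0, "dz": 0, "rx": 0, "ry": 0, "rz": 0}
    - {"dx": -0.4, "dy": 0, "dz": 0, "rx": 0, "ry": 0, "rz": 0}
    - {"dx": 0, "dy": 0, "dz": 0, "rx": 0, "ry": 0, "rz": 0}

```text
t: 17.85
tcp_pos: [0.4891, -0.0552, 0.1949]
tool_rot: [0.855, 0.519, -0.0, -0.0]
force: [0.2, 0.4, 0.6]
finger_gap: -0.003
gripper_force: 0.0
```

```bash
python3 -c "
from h import *
snap('wrist','w3.png')"
```

```text
(no output)
```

View pics/w3.png

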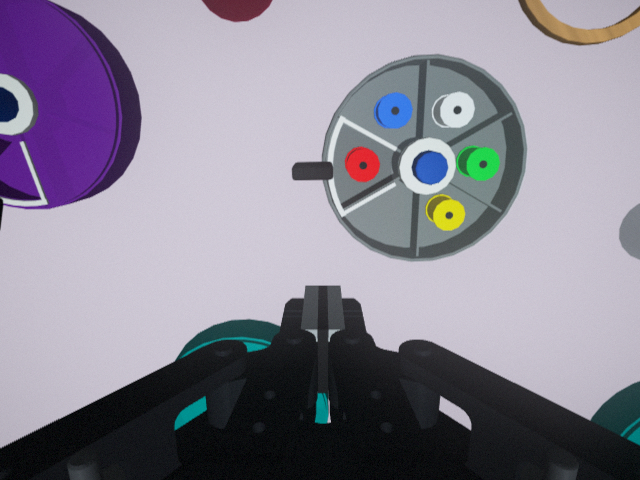

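Red (362,165) is still centred in the frame, whose corners are at (342,118) and (342,214). The pin at (430,167) is down, and the arm is clear of everything.

```bash
python3 -c "
from h import *
print(order.sign_off())"
```

```text
the job is handed in; nothing more can be done
None
```

I turned the lid until its opening was centred over the red bobbin, pressed the blue lock pin fully down, and handed the job in at about 18 s; the sign-off gave no verdict.

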